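Torque-check the clamp screw on the log

TASK

Before anyone hammers on it, check that the screw of the blue clamp on the log really holds: swing its orange-knobbed lever gently clockwise (seen from above) until it meets its stop, then keep pressing the same way with about 1.1 newton metres (11 N at the knob) for two seconds. The screw must not turn, and the load must never pass 1.5 newton metres (15 N at the knob). Then swing the lever back until its knob stands over the white ring painted on the log, leave it there, and leave everything else alone.

Things in the scene. Friction and masses are not known exactly. Their poses are not given: they have to be found in the camera images.
- axis (a point): on the vertical axis of the clamp screw, at knob height, 210 mm above the bench; fixed. The log, a slice 268 mm across and 50 mm high, is centred on this axis; this frame's x axis points along the blue clamp's arm to its upright. The lever's steel bar (13 mm wide) runs level from here to the knob, its top 192 mm above the bench; only the knob and a thin brass pin by the hub stand higher.
- knob (a point): middle of the orange upright knob on the lever's end: cylinder 22 mm across, from the bar up to 234 mm above the bench; this point is at 210 mm. It travels on a level circle of 100 mm radius about axis. The lever swings freely (0.3 N at the knob) and stays where left. 0.5 to 1.2 rad clockwise of its start it meets a stop on the brass hub: where exactly must be felt.
- park (a point): point at knob height (210 mm) above the white ring (36 mm across) on the log's top, on the knob's circle: the knob is parked here, within 20 mm. Seen from above it lies 0.4 to 1.8 rad counter-clockwise of the lever's start; the lever turns freely all the way.
- hub (a joint): twist of the springy brass hub under the lever, rad, + clockwise, 0 at rest. At the stop the lever drives the hub, and the hub the screw through a spring of 25 N m per rad: 1.1 N m (11 N square to the lever at the knob) twists it 0.044 rad and the knob yields 4.4 mm; 0.8 N m is 0.032 rad, 1.5 N m is 0.06 rad.
- screw (a joint): turning of the clamp screw itself (dark steel collar with a white paint mark under the brass hub), rad; 0 at the start, + clockwise. It holds by friction up to about 1.7 N m; it must not turn (0.03 rad either way is allowed).
- punch: loose steel doming punch standing upright on the log, 18 mm across, 65 mm tall, origin at its foot; a bystander, leave alone
- disc: loose brass disc lying on the log, 32 mm across, 6 mm thick, origin under it; a bystander, leave alone
- hammer: loose hammer lying on the bench; a bystander, leave alone
- offcut: loose wooden offcut, 110 x 50 x 25 mm, lying on the bench; a bystander, leave alone
- mug: loose blue mug, 80 mm across, 90 mm tall, standing on the bench; a bystander, leave alone
- oil: loose amber oil bottle, 50 mm across, 110 mm tall, standing on the bench; a bystander, leave alone
- screwdriver: loose screwdriver lying on the bench; a bystander, leave alone

How it is judged:
By the outcome, as a careful person would: the job done as asked, in the order asked, and still so for the second after the job is handed in, with the robot touching nothing.
It also fails if it takes over 70 s, if anything falls off the work surface, if the arm or the gripper's body presses on something with over 40 N, if the wrist force passes 120 N, or if a joint passes its speed limit or range.

ROBOT

A 6-joint arm with a two-finger parallel gripper is mounted at the origin on the work surface. World frame = base frame: x ahead of the robot, y to its left, z up, the work surface at z = 0. Lengths are in m, angles in rad, forces in N, time in s.
With the tool pointing down it reaches from about 0.25 to 0.775 m from the base axis. Payload 8.9 kg.
Tool frame: the origin (TCP) lies midway between the tips of the shut fingers; the grasp point (between the pads) lies 19 mm behind it; z points along the fingers, y is the line along which they close (so a half turn about z gives the same grasp; the last joint's range is limited). The gripper opens to 85 mm and grips with 20 to 120 N. Pads are 22 mm wide; open, the fingers measure 114 mm over their backs; the gripper's body (76 mm by 85 mm) begins 54 mm behind the grasp point. The pads swing forward as they close: fully open they stand 13 mm farther back than shut.
Start: joints at [1.065, 0.291, -0.153, 1.127, 0, 1.431], TCP at [0.188, 0.49, 0.231] pointing down, gripper open.
Joint ranges: [-2.52, 2.52], [-0.91, 1.74], [-1.3, 1.37], [-1.96, 2.02], [-1.52, 1.47], [-3.14, 3.14]. Speed limits (rad/s): [2.22, 2.22, 2.79, 3.14, 3.14, 3.14].

INTERFACE

Orientations are given as a unit quaternion [w, x, y, z].
In Python, from rig import manip gives the robot as it stands.
- The arm moves only by the tool apply_moves, never from a script. Its argument "increments" is one flat list of numbers, 7 for each row, row after row: the shift along the tool's x, y, z in cm, then the turn, a rotation vector about the tool's x, y, z in rad, then the finger opening in cm, from 0 to 8.54. In form: [tx, ty, tz, rx, ry, rz, gripper, tx, ty, tz, rx, ry, rz, gripper, ...]. A call has exactly 8 rows; each row is the pose to reach, as a shift and turn from the pose commanded when the call began, along the tool's axes at that moment; what a row does not reach only later rows make up. A row lasts 1/8 s, in which the tool goes at most 62.5 mm and 10.7 degrees, less where a joint would pass 70% of its speed; a pose out of reach is approached as far as the arm can. A call with a gripper value outside its range is refused whole. The fingers move at their own pace and stop on an object; the grip force is fixed at half the most. Time passes only in rows, so rows that repeat a pose let the fingers close, or fill a call up. It gives the time, the measured TCP pose, the force, the opening and the grip force at its end, in the units of the state.
- manip.sense(): the state, without advancing time (a new reading comes with each control period).
- manip.snapshot(name): name is "scene" or "top" or "wrist"; returns the picture (384x512x3 uint8, red, green, blue); there is no depth.
- manip.camera_params(name): a dict with "mtx" (3x3 intrinsics, pixels), "world_from_camera" (4x4, takes a point from camera to world coordinates). Camera axes: x right, y down, z forward; pixel columns grow to the right and rows downward; lengths in m; the calibration is good to about 2 mm. A picture is of the moment at which its call begins: read the wrist's pose just before it. camera_params takes no time and is no camera call; for the wrist camera it gives the pose at the moment of the call.
- manip.close_job(): hands the job in; it is judged then, once.
The state is a dict: "t": time; "q": joint angles; "dq": joint speeds; "tau": joint torques, N m; "eef_pos": TCP position; "eef_rot": TCP orientation; "force": force on the tool from outside, world axes, zero at the start; "wrist_torque": the same for the moment, N m; "grip_width": finger opening in m; "finger_force": force on a finger pad.
Only numpy, scipy, OpenCV 4.12 (cv2) and the standard library are available. Lean on these libraries where they do the work, as an engineer would, in place of code of your own. Each camera call takes 0.05 s, during which the arm holds its last target. There are 200 camera calls.

## Working session

There is one attempt and no reset: what is moved stays moved. The work goes in short steps, Python scripts to look and compute and a tool call to move; the robot and the scene stay as the last step left them, time stands still between calls to the robot, and variables do not carry over. Pictures are saved under pics/ and viewed, at most 10 in all, crops included, and the job is handed in when it is done.

Besides the shell and the picture viewer there is one more tool, called after "Emit:" by a JSON object that holds its "op" and its "data", one argument or row to a line. apply_moves: Moves the arm, as the interface text tells. Its arguments: {"type":"object","properties":{"increments":{"type":"array","items":{"type":"number"}}},"required":["increments"]}

```bash
mkdir -p pics; python3 - <<'E'
from rig import manip
import cv2,numpy as np
s=manip.sense(); print({k:np.round(v,4).tolist() for k,v in s.items()})
for n in ["scene","top"]:
    p=manip.snapshot(n); cv2.imwrite(f"pics/{n}0.png",cv2.resize(p[:,:,::-1],(800,600),interpolation=cv2.INTER_CUBIC))
    c=manip.camera_params(n); print(n,np.round(c["mtx"],2).tolist(),np.round(c["world_from_camera"],4).tolist())
E
```

```text
{'t': 0.0, 'q': [1.0647, 0.2913, -0.1541, 1.1267, -0.0, 1.4315], 'dq': [0.0005, -0.0002, -0.0001, 0.0006, 0.0016, 0.0], 'tau': [0.0007, -53.7146, 33.1368, 0.0162, -0.0002, 0.0], 'eef_pos': [0.1881, 0.4897, 0.2307], 'eef_rot': [-0.0002, 0.1824, 0.9832, -0.0006], 'force': [-0.2933, -0.9226, -0.5769], 'wrist_torque': [0.0131, 0.0254, -0.0121], 'finger_force': 0.0, 'grip_width': 0.0853}
scene [[433.4, 0.0, 257.48], [0.0, 433.4, 190.42], [0.0, 0.0, 1.0]] [[-0.3723, 0.5465, -0.7502, 1.4207], [0.9281, 0.2184, -0.3015, 0.3521], [-0.0009, -0.8085, -0.5885, 0.8464], [0.0, 0.0, 0.0, 1.0]]
top [[349.91, 0.0, 258.15], [0.0, 349.91, 188.17], [0.0, 0.0, 1.0]] [[0.0036, -0.9962, 0.0871, 0.4157], [-1.0, -0.0041, -0.0058, 0.0156], [0.0061, -0.0871, -0.9962, 1.1592], [0.0, 0.0, 0.0, 1.0]]
```

View pics/top0.png

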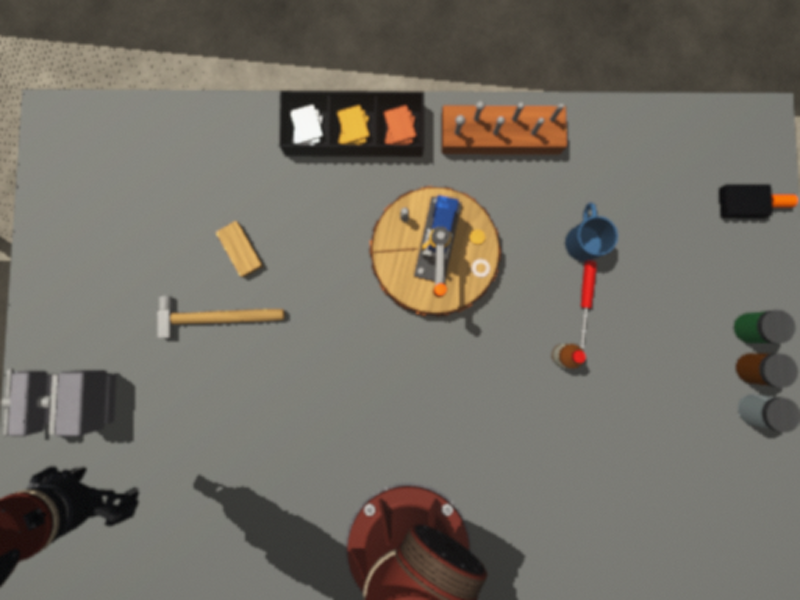

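View pics/scene0.png

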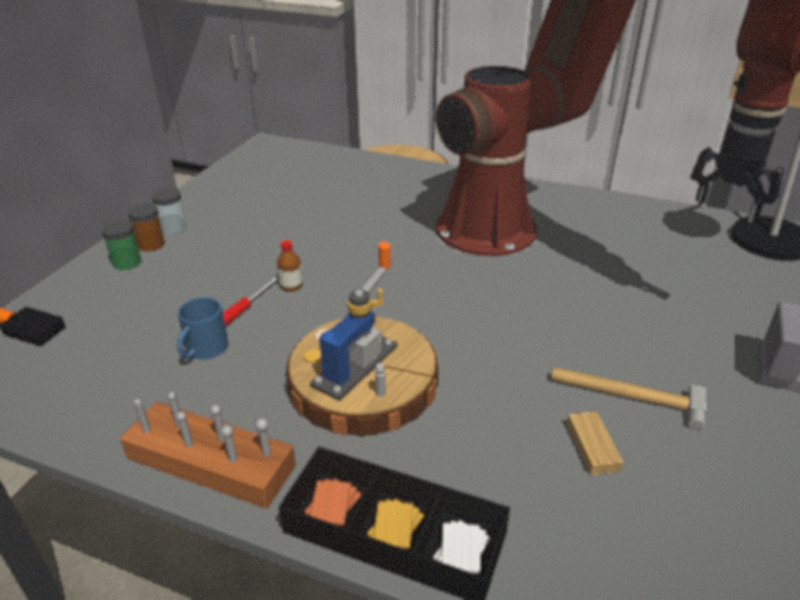

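The top view shows the lever pointing toward the robot, with the knob at (440,290) and the hub at (441,236). The ring is at (481,268), the disc at (478,237) and the punch at (405,214). Clockwise takes the knob to the image's left (+y). I'll enlarge this area next.

```bash
cat > h.py <<'E'
from rig import manip
import cv2,numpy as np
def ray(n,u,v,z,c=None):
    c=c or manip.camera_params(n); T=np.array(c["world_from_camera"]); d=T[:3,:3]@np.linalg.solve(c["mtx"],[u,v,1.]); o=T[:3,3]
    return o+d*(z-o[2])/d[2]
def proj(n,p,c=None):
    c=c or manip.camera_params(n); T=np.linalg.inv(c["world_from_camera"]); q=np.array(c["mtx"])@(T[:3,:3]@np.array(p)+T[:3,3]); return q[:2]/q[2]
E
python3 - <<'E'
from h import *
p=manip.snapshot("top"); a=p[110:210,220:340]; cv2.imwrite("pics/top1.png",cv2.resize(a[:,:,::-1],(720,600),interpolation=cv2.INTER_CUBIC))
E
```

```text
(no output)
```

View pics/top1.png

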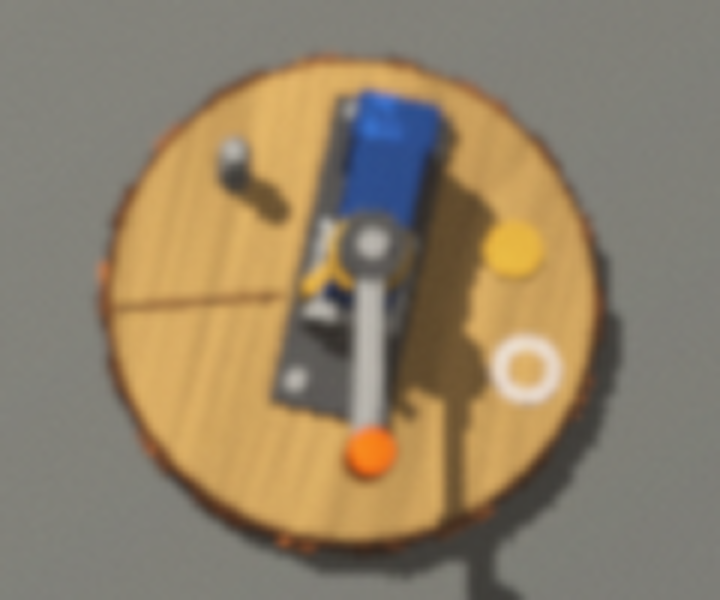

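In the crop the log circle is centred near (354,302), the hub cap at (371,243), the knob top at (370,452), the ring at (526,369), the punch at (234,165) and the disc at (514,250). The brass finger reaches out at (310,285).

```bash
python3 - <<'E'
from h import *
f=lambda x,y,z: ray("top",220+(x+.5)/6-.5,110+(y+.5)/6-.5,z)
L=f(354,302,.05);K=f(370,452,.234);R=f(526,369,.05);H=f(371,243,.2)
print("log",L,np.linalg.norm(f(602,302,.05)-f(106,302,.05)),"hub",H,"knob",K,"ring",R,"punch",f(234,150,.115),f(236,182,.05),"disc",f(514,250,.056),"blue",f(400,115,.14))
A=(L+H)/2
for a in (L,H,A):
  for n,p in(("K",K),("R",R)):
    d=(p-a)[:2]; print(n,np.linalg.norm(d),np.arctan2(d[1],d[0]))
c=manip.camera_params("scene")
for n,p in (("axis",[*A[:2],.2]),("knobtop",K)): print(n,proj("scene",p,c)*1.5625)
E
```

```text
log [ 0.60395115 -0.05597767  0.05      ] 0.26511699344156126 hub [ 0.60616625 -0.05421503  0.2       ] knob [ 0.50559912 -0.05109225  0.234     ] ring [ 0.56826922 -0.14764758  0.05      ] punch [0.67040268 0.00885049 0.115     ] [0.66878232 0.0072948  0.05      ] disc [ 0.63134037 -0.14091594  0.056     ] blue [ 0.68234828 -0.07308102  0.14      ]
K 0.09847329551479295 3.09196066311606
R 0.09836957225419973 -1.941995775945421
K 0.10061560661234493 3.110550891114948
R 0.10082571911139977 -1.9561282513930023
K 0.09954015131477273 3.1013558007687774
R 0.09959515953053877 -1.9491491442749964
axis [357.5168505  290.19179268]
knobtop [383.15978707 243.60239627]
```

Emit:
{"op": "apply_moves", "data": {
  "increments": [-4.1, -3.25, -1, 0, 0, -0.027, 4.5, -8.2, -6.5, -2, 0, 0, -0.054, 4.5, -12.3, -9.75, -3, 0, 0, -0.081, 4.5, -16.4, -13, -4, 0, 0, -0.108, 4.5, -20.5, -16.25, -5, 0, 0, -0.135, 4.5, -24.6, -19.5, -6, 0, 0, -0.162, 4.5, -28.7, -22.75, -7, 0, 0, -0.19, 4.5, -32.8, -26, -7, 0, 0, -0.22, 4.5]
}}

```text
t: 1.15
eef_pos: [0.4022, 0.1282, 0.302]
eef_rot: [0.001, 0.073, 0.997, 0.0]
force: [1.2, -0.2, -0.3]
grip_width: 0.0452
finger_force: 0.0
```

```bash
cat >> h.py <<'E'
A=np.array([.605,-.055])
def st():
    from scipy.spatial.transform import Rotation as Ro
    s=manip.sense(); q=s["eef_rot"]; R=Ro.from_quat(q,scalar_first=True).as_matrix(); p=np.array(s["eef_pos"])
    phi=np.arctan2(R[1,0],R[0,0]); d=p[:2]-A
    print("t",s["t"],"p",np.round(p,4),"phi",round(phi,4),"z",np.round(R[:,2],3),"F",np.round(s["force"],2),"M",np.round(s["wrist_torque"],2),"w",round(float(s["grip_width"]),4),"ff",s["finger_force"],"rad",np.round([np.hypot(*d),np.arctan2(d[1],d[0])],4),"q",np.round(s["q"],2))
    return s,p,R
def goto(x,y,z,phi):
    s,p,R=st(); w=np.array([x,y,z])-p; f=np.arctan2(R[1,0],R[0,0]); print("tool cm",np.round(R.T@w*100,2),"rz",round(-(((phi-f)+np.pi)%(2*np.pi)-np.pi),4))
E
python3 -c "
from h import *
goto(.505,-.051,.30,3.10)"
```

```text
t 1.15 p [0.4022 0.1282 0.302 ] phi 2.9957 z [ 0.001  0.    -1.   ] F [ 1.21 -0.21 -0.3 ] M [ 0.02 -0.04 -0.01] w 0.0452 ff 0.0 rad [0.2733 2.407 ] q [ 0.13  0.06 -0.25  1.26  0.    0.28]
tool cm [-12.78 -16.23   0.21] rz -0.1043
```

Emit:
{"op": "apply_moves", "data": {
  "increments": [-3.5, -4.2, 0, 0, 0, -0.03, 4.5, -7, -8.4, 0, 0, 0, -0.06, 4.5, -10.5, -12.6, 0, 0, 0, -0.09, 4.5, -12.8, -16.2, 0.2, 0, 0, -0.104, 4.5, -12.8, -16.2, 0.2, 0, 0, -0.104, 4.5, -12.8, -16.2, 0.2, 0, 0, -0.104, 4.5, -12.8, -16.2, 0.2, 0, 0, -0.104, 4.5, -12.8, -16.2, 0.2, 0, 0, -0.104, 4.5]
}}

```text
t: 2.15
eef_pos: [0.5039, -0.0484, 0.2996]
eef_rot: [0.0, 0.021, 1.0, -0.0]
force: [0.0, 0.3, 0.2]
grip_width: 0.045
finger_force: 0.0
```

```bash
python3 - <<'E'
from h import *
goto(.505,-.051,.2,3.10)
c=manip.camera_params("wrist"); p=manip.snapshot("wrist")
cv2.imwrite("pics/w0.png",cv2.resize(p[:,:,::-1],(800,600),interpolation=cv2.INTER_CUBIC))
for n,q in (("knob",[.5055,-.051,.234]),("axis",[*A,.2]),("tcp",st()[1])): print(n,proj("wrist",q,c)*1.5625)
np.savez("w0.npz",m=c["mtx"],T=c["world_from_camera"])
E
```

```text
t 2.15 p [ 0.5039 -0.0484  0.2996] phi 3.1 z [ 0. -0. -1.] F [0.   0.34 0.2 ] M [ 0.02 -0.01 -0.01] w 0.045 ff 0.0 rad [0.1013 3.0765] q [-0.24  0.23 -0.06  1.28  0.   -0.2 ]
tool cm [-0.12 -0.25  9.96] rz 0.0
t 2.2 p [ 0.504  -0.0485  0.2995] phi 3.1 z [ 0. -0. -1.] F [-0.39  0.74  0.51] M [ 0.02 -0.01  0.01] w 0.0453 ff 0.0 rad [0.1012 3.0773] q [-0.24  0.23 -0.06  1.28  0.   -0.2 ]
knob [392.83706123 331.86121438]
axis [394.14397314 465.48021524]
tcp [398.21934883 396.49841788]
```

View pics/w0.png

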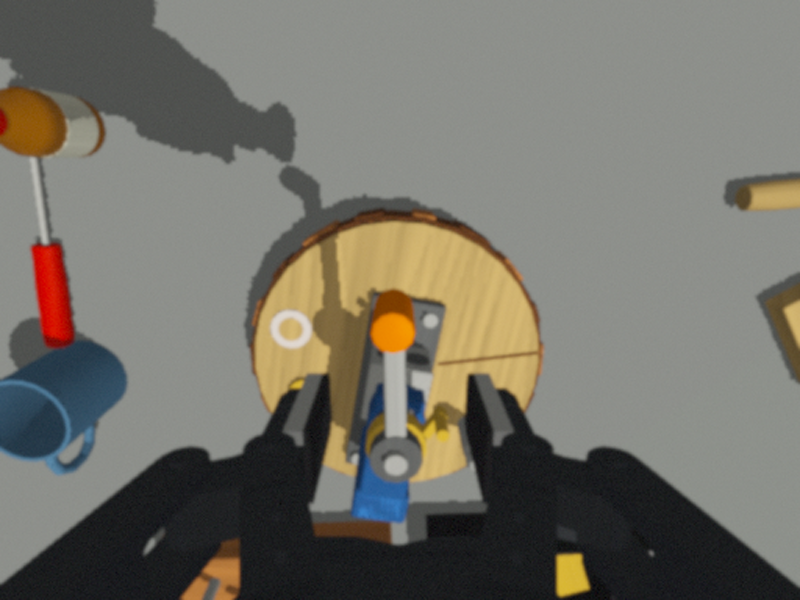

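Emit:
{"op": "apply_moves", "data": {
  "increments": [-0.1, -0.2, 2, 0, 0, 0, 4.5, -0.1, -0.2, 5, 0, 0, 0, 4.5, -0.1, -0.2, 7.5, 0, 0, 0, 4.5, -0.1, -0.2, 9, 0, 0, 0, 4.5, -0.1, -0.2, 9.9, 0, 0, 0, 4.5, -0.1, -0.2, 9.9, 0, 0, 0, 3.3, -0.1, -0.2, 9.9, 0, 0, 0, 3.3, -0.1, -0.2, 9.9, 0, 0, 0, 3.3]
}}

```text
t: 3.2
eef_pos: [0.5055, -0.0514, 0.2009]
eef_rot: [0.001, 0.021, 1.0, -0.0]
force: [-0.6, 0.5, -0.7]
grip_width: 0.033
finger_force: 0.0
```

```bash
python3 - <<'E'
from h import *
st()
c=manip.camera_params("wrist"); p=manip.snapshot("wrist")
cv2.imwrite("pics/w1.png",cv2.resize(p[:,:,::-1],(800,600),interpolation=cv2.INTER_CUBIC))
E
```

```text
t 3.2 p [ 0.5055 -0.0514  0.2009] phi 3.0988 z [ 0.001 -0.    -1.   ] F [-0.58  0.46 -0.66] M [-0.01 -0.08 -0.03] w 0.033 ff 0.0 rad [0.0996 3.1052] q [-0.25  0.28 -0.25  1.04  0.   -0.2 ]
```

View pics/w1.png

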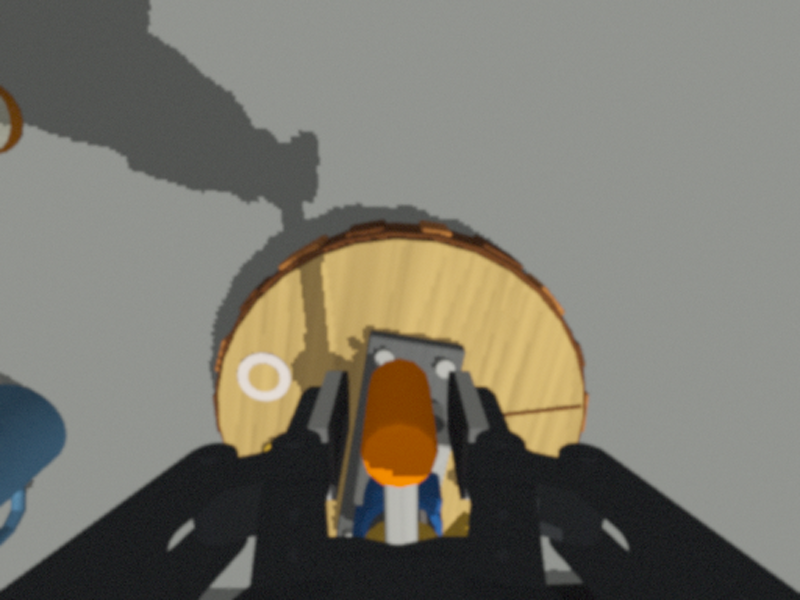

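The knob stands between the fingers with about 5 mm of gap each side, and the fingers are above the bar. Next I sweep clockwise along the circle, staying inside the free range.

Emit:
{"op": "apply_moves", "data": {
  "increments": [-0.006, 0.35, 0, 0, 0, 0.035, 3.3, -0.024, 0.7, 0, 0, 0, 0.07, 3.3, -0.055, 1.05, 0, 0, 0, 0.105, 3.3, -0.098, 1.4, 0, 0, 0, 0.14, 3.3, -0.153, 1.74, 0, 0, 0, 0.175, 3.3, -0.22, 2.08, 0, 0, 0, 0.21, 3.3, -0.3, 2.43, 0, 0, 0, 0.245, 3.3, -0.39, 2.76, 0, 0, 0, 0.28, 3.3]
}}

```text
t: 4.25
eef_pos: [0.5102, -0.0238, 0.2006]
eef_rot: [0.0, 0.161, 0.987, -0.0]
force: [-1.4, -0.6, 0.9]
grip_width: 0.0329
finger_force: 0.2
```

```bash
cat >> h.py <<'E'
def ft():
    s,p,R=st(); F=R.T@np.array(s["force"]); print("tool F",np.round(F,2),"CW push on lever",round(-F[1],2))
E
python3 -c "
from h import *
ft()"
```

```text
t 4.25 p [ 0.5102 -0.0238  0.2006] phi 2.8175 z [ 0. -0. -1.] F [-1.35 -0.6   0.86] M [-0.07  0.12 -0.  ] w 0.0329 ff 0.22023414261639118 rad [0.0998 2.8241] q [-0.19  0.28 -0.25  1.04 -0.    0.13]
tool F [ 1.09 -1.   -0.86] CW push on lever 1.0
```

Emit:
{"op": "apply_moves", "data": {
  "increments": [-0.005, 0.3, 0, 0, 0, 0.03, 3.3, -0.018, 0.6, 0, 0, 0, 0.06, 3.3, -0.04, 0.9, 0, 0, 0, 0.09, 3.3, -0.07, 1.2, 0, 0, 0, 0.12, 3.3, -0.11, 1.5, 0, 0, 0, 0.15, 3.3, -0.15, 1.74, 0, 0, 0, 0.175, 3.3, -0.18, 1.89, 0, 0, 0, 0.19, 3.3, -0.2, 1.99, 0, 0, 0, 0.2, 3.3]
}}

```text
t: 5.25
eef_pos: [0.5184, -0.0055, 0.2003]
eef_rot: [-0.0, 0.259, 0.966, 0.0]
force: [-0.6, 0.2, 0.1]
grip_width: 0.0335
finger_force: 0.2
```

```bash
python3 - <<'E'
from h import *
ft()
c=manip.camera_params("wrist"); p=manip.snapshot("wrist")
cv2.imwrite("pics/w2.png",cv2.resize(p[:,:,::-1],(800,600),interpolation=cv2.INTER_CUBIC))
E
```

```text
t 5.25 p [ 0.5184 -0.0055  0.2003] phi 2.6183 z [-0.  0. -1.] F [-0.57  0.2   0.1 ] M [-0.07  0.13  0.01] w 0.0335 ff 0.18595435190945864 rad [0.0998 2.6228] q [-0.15  0.3  -0.23  1.05  0.    0.37]
tool F [ 0.59 -0.11 -0.1 ] CW push on lever 0.11
```

View pics/w2.png

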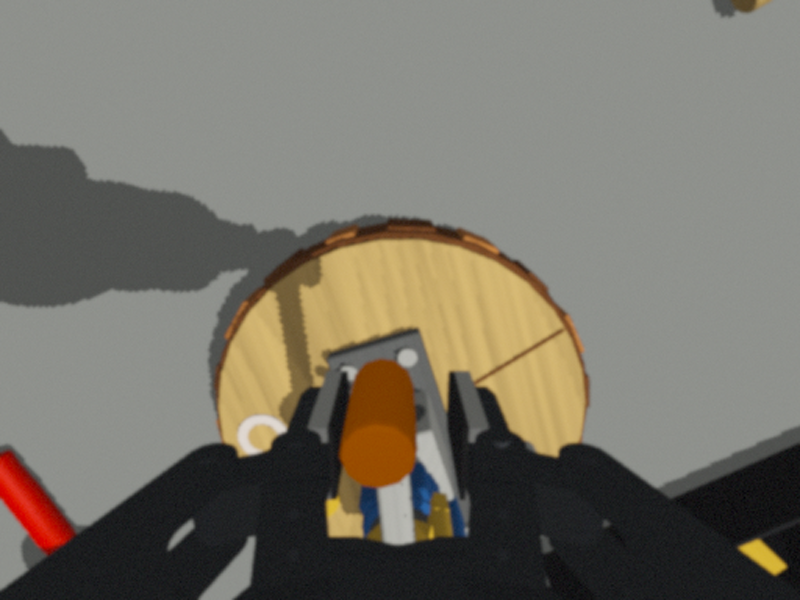

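The knob rests against the trailing (left) finger, and the brass pin at (440,510) is near the bar's edge at (412,510), so the stop isn't far. I'll go in small slow steps from here.

Emit:
{"op": "apply_moves", "data": {
  "increments": [-0.0005, 0.1, 0, 0, 0, 0.01, 3.3, -0.002, 0.2, 0, 0, 0, 0.02, 3.3, -0.0045, 0.3, 0, 0, 0, 0.03, 3.3, -0.008, 0.4, 0, 0, 0, 0.04, 3.3, -0.0125, 0.5, 0, 0, 0, 0.05, 3.3, -0.018, 0.6, 0, 0, 0, 0.06, 3.3, -0.018, 0.6, 0, 0, 0, 0.06, 3.3, -0.018, 0.6, 0, 0, 0, 0.06, 3.3]
}}

```text
t: 6.3
eef_pos: [0.5215, -0.0005, 0.2003]
eef_rot: [0.0, 0.287, 0.958, 0.0]
force: [0.5, -0.4, 0.0]
grip_width: 0.0329
finger_force: 0.0
```

Emit:
{"op": "apply_moves", "data": {
  "increments": [-0.0002, 0.07, 0, 0, 0, 0.007, 3.3, -0.001, 0.14, 0, 0, 0, 0.014, 3.3, -0.002, 0.21, 0, 0, 0, 0.021, 3.3, -0.004, 0.28, 0, 0, 0, 0.028, 3.3, -0.006, 0.35, 0, 0, 0, 0.035, 3.3, -0.009, 0.42, 0, 0, 0, 0.042, 3.3, -0.009, 0.42, 0, 0, 0, 0.042, 3.3, -0.009, 0.42, 0, 0, 0, 0.042, 3.3]
}}

```text
t: 7.3
eef_pos: [0.5239, 0.003, 0.2003]
eef_rot: [0.0, 0.307, 0.952, 0.0]
force: [0.5, -0.1, 0.4]
grip_width: 0.0328
finger_force: 0.1
```

```bash
python3 -c "
from h import *
ft()"
```

```text
t 7.3 p [0.5239 0.003  0.2003] phi 2.5169 z [ 0.  0. -1.] F [ 0.47 -0.14  0.38] M [-0.01  0.02 -0.  ] w 0.0328 ff 0.07996049942448735 rad [0.0997 2.521 ] q [-0.13  0.31 -0.21  1.05  0.    0.49]
tool F [-0.47  0.17 -0.38] CW push on lever -0.17
```

Emit:
{"op": "apply_moves", "data": {
  "increments": [-0.0002, 0.07, 0, 0, 0, 0.007, 3.3, -0.001, 0.14, 0, 0, 0, 0.014, 3.3, -0.002, 0.21, 0, 0, 0, 0.021, 3.3, -0.004, 0.28, 0, 0, 0, 0.028, 3.3, -0.006, 0.35, 0, 0, 0, 0.035, 3.3, -0.009, 0.42, 0, 0, 0, 0.042, 3.3, -0.009, 0.42, 0, 0, 0, 0.042, 3.3, -0.009, 0.42, 0, 0, 0, 0.042, 3.3]
}}

```text
t: 8.3
eef_pos: [0.5264, 0.0063, 0.2003]
eef_rot: [0.0, 0.327, 0.945, 0.0]
force: [-0.4, -0.4, -0.9]
grip_width: 0.0328
finger_force: 0.1
```

Emit:
{"op": "apply_moves", "data": {
  "increments": [-0.0002, 0.07, 0, 0, 0, 0.007, 3.3, -0.001, 0.14, 0, 0, 0, 0.014, 3.3, -0.002, 0.21, 0, 0, 0, 0.021, 3.3, -0.004, 0.28, 0, 0, 0, 0.028, 3.3, -0.006, 0.35, 0, 0, 0, 0.035, 3.3, -0.009, 0.42, 0, 0, 0, 0.042, 3.3, -0.009, 0.42, 0, 0, 0, 0.042, 3.3, -0.009, 0.42, 0, 0, 0, 0.042, 3.3]
}}

```text
t: 9.3
eef_pos: [0.5291, 0.0096, 0.2003]
eef_rot: [0.0, 0.347, 0.938, 0.0]
force: [1.1, -0.4, -0.2]
grip_width: 0.033
finger_force: 0.1
```

Emit:
{"op": "apply_moves", "data": {
  "increments": [-0.0002, 0.07, 0, 0, 0, 0.007, 3.3, -0.001, 0.14, 0, 0, 0, 0.014, 3.3, -0.002, 0.21, 0, 0, 0, 0.021, 3.3, -0.004, 0.28, 0, 0, 0, 0.028, 3.3, -0.006, 0.35, 0, 0, 0, 0.035, 3.3, -0.009, 0.42, 0, 0, 0, 0.042, 3.3, -0.009, 0.42, 0, 0, 0, 0.042, 3.3, -0.009, 0.42, 0, 0, 0, 0.042, 3.3]
}}

```text
t: 10.3
eef_pos: [0.5319, 0.0127, 0.2003]
eef_rot: [-0.0, 0.367, 0.93, -0.0]
force: [0.1, -0.8, -0.4]
grip_width: 0.033
finger_force: 0.2
```

Emit:
{"op": "apply_moves", "data": {
  "increments": [-0.0002, 0.07, 0, 0, 0, 0.007, 3.3, -0.001, 0.14, 0, 0, 0, 0.014, 3.3, -0.002, 0.21, 0, 0, 0, 0.021, 3.3, -0.004, 0.28, 0, 0, 0, 0.028, 3.3, -0.006, 0.35, 0, 0, 0, 0.035, 3.3, -0.009, 0.42, 0, 0, 0, 0.042, 3.3, -0.009, 0.42, 0, 0, 0, 0.042, 3.3, -0.009, 0.42, 0, 0, 0, 0.042, 3.3]
}}

```text
t: 11.3
eef_pos: [0.5343, 0.0152, 0.2001]
eef_rot: [-0.0, 0.386, 0.922, -0.001]
force: [-4.8, -4.9, 1.4]
grip_width: 0.0333
finger_force: 3.2
```

```bash
python3 -c "
from h import *
ft()"
```

```text
t 11.3 p [0.5343 0.0152 0.2001] phi 2.3483 z [-0.001 -0.001 -1.   ] F [-4.79 -4.86  1.35] M [-1.07  0.89  0.02] w 0.0333 ff 3.2051653414964676 rad [0.0996 2.36  ] q [-0.11  0.33 -0.18  1.06 -0.    0.69]
tool F [-0.1  -6.83 -1.34] CW push on lever 6.83
```

Contact: about 6.6 N, and the arm plus spring give roughly 1.8 N/mm. I need about 2.2 mm more to reach 11 N.

Emit:
{"op": "apply_moves", "data": {
  "increments": [0, 0.04, 0, 0, 0, 0.004, 3.3, 0, 0.08, 0, 0, 0, 0.008, 3.3, -0.001, 0.12, 0, 0, 0, 0.012, 3.3, -0.001, 0.16, 0, 0, 0, 0.016, 3.3, -0.002, 0.19, 0, 0, 0, 0.019, 3.3, -0.002, 0.22, 0, 0, 0, 0.022, 3.3, -0.002, 0.22, 0, 0, 0, 0.022, 3.3, -0.002, 0.22, 0, 0, 0, 0.022, 3.3]
}}

```text
t: 12.3
eef_pos: [0.5354, 0.0163, 0.2]
eef_rot: [-0.001, 0.397, 0.918, -0.001]
force: [-5.7, -7.5, 1.1]
grip_width: 0.0331
finger_force: 4.6
```

```bash
python3 - <<'E'
from h import *
ft()
f=[]
for i in range(6):
    if i: manip.snapshot("top")
    s=manip.sense(); f.append([*s["force"],s["finger_force"],*s["eef_pos"]])
f=np.array(f); m=f.mean(0); print(np.round(m,4),np.hypot(*m[:2]),np.round(f[:,3],2),s["t"])
E
```

```text
t 12.3 p [0.5354 0.0163 0.2   ] phi 2.3259 z [-0.002 -0.002 -1.   ] F [-5.66 -7.48  1.12] M [-1.56  1.27 -0.  ] w 0.0331 ff 4.550448954105377 rad [0.0996 2.3443] q [-0.1   0.33 -0.18  1.06 -0.    0.71]
tool F [-1.57 -9.25 -1.09] CW push on lever 9.25
[-5.4533 -7.393   0.9177  4.5491  0.5354  0.0163  0.2   ] 9.18668377557978 [4.55 4.55 4.55 4.55 4.55 4.55] 12.55
```

Emit:
{"op": "apply_moves", "data": {
  "increments": [0, 0.04, 0, 0, 0, 0.004, 3.3, 0, 0.08, 0, 0, 0, 0.008, 3.3, -0.001, 0.11, 0, 0, 0, 0.011, 3.3, -0.001, 0.14, 0, 0, 0, 0.014, 3.3, -0.001, 0.14, 0, 0, 0, 0.014, 3.3, -0.001, 0.14, 0, 0, 0, 0.014, 3.3, -0.001, 0.14, 0, 0, 0, 0.014, 3.3, -0.001, 0.14, 0, 0, 0, 0.014, 3.3]
}}

```text
t: 13.55
eef_pos: [0.5361, 0.0169, 0.1999]
eef_rot: [-0.001, 0.403, 0.915, -0.002]
force: [-6.5, -8.7, 1.5]
grip_width: 0.0329
finger_force: 5.4
```

```bash
cat > avg.py <<'E'
from h import *
ft()
f=[]
for i in range(6):
    if i: manip.snapshot("top")
    s=manip.sense(); f.append([*s["force"],s["finger_force"],*s["eef_pos"]])
f=np.array(f); m=f.mean(0); print(np.round(m,4),np.hypot(*m[:2]),np.round(f[:,3],2),s["t"])
E
python3 avg.py
```

```text
t 13.55 p [0.5361 0.0169 0.1999] phi 2.3117 z [-0.003 -0.002 -1.   ] F [-6.46 -8.66  1.47] M [-1.82  1.46 -0.01] w 0.0329 ff 5.404568910598755 rad [0.0996 2.3345] q [-0.1   0.33 -0.18  1.06 -0.    0.73]
tool F [ -2.03 -10.62  -1.43] CW push on lever 10.62
[-6.703  -8.4058  0.9713  5.4044  0.5361  0.017   0.1999] 10.751152010772266 [5.4 5.4 5.4 5.4 5.4 5.4] 13.8
```

Emit:
{"op": "apply_moves", "data": {
  "increments": [0, 0.03, 0, 0, 0, 0, 3.3, 0, 0.03, 0, 0, 0, 0, 3.3, 0, 0.03, 0, 0, 0, 0, 3.3, 0, 0.03, 0, 0, 0, 0, 3.3, 0, 0.03, 0, 0, 0, 0, 3.3, 0, 0.03, 0, 0, 0, 0, 3.3, 0, 0.03, 0, 0, 0, 0, 3.3, 0, 0.03, 0, 0, 0, 0, 3.3]
}}

```text
t: 14.8
eef_pos: [0.5362, 0.0171, 0.1999]
eef_rot: [-0.001, 0.403, 0.915, -0.002]
force: [-7.4, -9.1, 1.1]
grip_width: 0.0334
finger_force: 5.6
```

Emit:
{"op": "apply_moves", "data": {
  "increments": [0, 0, 0, 0, 0, 0, 3.3, 0, 0, 0, 0, 0, 0, 3.3, 0, 0, 0, 0, 0, 0, 3.3, 0, 0, 0, 0, 0, 0, 3.3, 0, 0, 0, 0, 0, 0, 3.3, 0, 0, 0, 0, 0, 0, 3.3, 0, 0, 0, 0, 0, 0, 3.3, 0, 0, 0, 0, 0, 0, 3.3]
}}

```text
t: 15.8
eef_pos: [0.5363, 0.0171, 0.1999]
eef_rot: [-0.001, 0.403, 0.915, -0.002]
force: [-8.0, -8.8, 0.4]
grip_width: 0.033
finger_force: 5.6
```

Emit:
{"op": "apply_moves", "data": {
  "increments": [0, 0, 0, 0, 0, 0, 3.3, 0, 0, 0, 0, 0, 0, 3.3, 0, 0, 0, 0, 0, 0, 3.3, 0, 0, 0, 0, 0, 0, 3.3, 0, 0, 0, 0, 0, 0, 3.3, 0, 0, 0, 0, 0, 0, 3.3, 0, 0, 0, 0, 0, 0, 3.3, 0, 0, 0, 0, 0, 0, 3.3]
}}

```text
t: 16.8
eef_pos: [0.5362, 0.0171, 0.1999]
eef_rot: [-0.001, 0.403, 0.915, -0.002]
force: [-6.6, -9.5, 0.7]
grip_width: 0.0331
finger_force: 5.6
```

```bash
python3 avg.py
```

```text
t 16.8 p [0.5362 0.0171 0.1999] phi 2.3117 z [-0.003 -0.003 -1.   ] F [-6.6  -9.45  0.67] M [-1.83  1.55 -0.  ] w 0.0331 ff 5.602561980485916 rad [0.0996 2.3324] q [-0.1   0.33 -0.18  1.06 -0.    0.73]
tool F [ -2.52 -11.25  -0.63] CW push on lever 11.25
[-6.934  -8.5742  1.1289  5.6025  0.5362  0.0171  0.1999] 11.027120641062803 [5.6 5.6 5.6 5.6 5.6 5.6] 17.05
```

The press is held: about 11 N for more than 2 s, and the readings stayed constant, so the screw held. Now I swing back counter-clockwise.

Emit:
{"op": "apply_moves", "data": {
  "increments": [-0.002, -0.2, 0, 0, 0, -0.02, 3.3, -0.01, -0.45, 0, 0, 0, -0.045, 3.3, -0.03, -0.75, 0, 0, 0, -0.075, 3.3, -0.055, -1.05, 0, 0, 0, -0.105, 3.3, -0.1, -1.4, 0, 0, 0, -0.14, 3.3, -0.17, -1.84, 0, 0, 0, -0.185, 3.3, -0.28, -2.35, 0, 0, 0, -0.237, 3.3, -0.417, -2.86, 0, 0, 0, -0.29, 3.3]
}}

```text
t: 18.05
eef_pos: [0.52, -0.0038, 0.2005]
eef_rot: [0.001, 0.265, 0.964, 0.001]
force: [0.2, 0.1, -0.8]
grip_width: 0.0329
finger_force: 0.2
```

```bash
python3 -c "
from h import *
ft()"
```

```text
t 18.05 p [ 0.52   -0.0038  0.2005] phi 2.6056 z [ 0.002  0.001 -1.   ] F [ 0.15  0.05 -0.83] M [ 0.08 -0.08 -0.02] w 0.0329 ff 0.19040021114051342 rad [0.0992 2.6   ] q [-0.15  0.3  -0.22  1.05  0.    0.39]
tool F [-0.1   0.12  0.83] CW push on lever -0.12
```

Emit:
{"op": "apply_moves", "data": {
  "increments": [-0.018, -0.6, 0, 0, 0, -0.06, 3.3, -0.072, -1.2, 0, 0, 0, -0.12, 3.3, -0.162, -1.79, 0, 0, 0, -0.18, 3.3, -0.286, -2.38, 0, 0, 0, -0.24, 3.3, -0.447, -2.96, 0, 0, 0, -0.3, 3.3, -0.641, -3.52, 0, 0, 0, -0.36, 3.3, -0.869, -4.08, 0, 0, 0, -0.42, 3.3, -1.13, -4.62, 0, 0, 0, -0.48, 3.3]
}}

```text
t: 19.05
eef_pos: [0.506, -0.0494, 0.2006]
eef_rot: [0.001, 0.028, 1.0, 0.0]
force: [0.6, 0.0, -1.0]
grip_width: 0.0329
finger_force: 0.2
```

Emit:
{"op": "apply_moves", "data": {
  "increments": [-0.018, -0.6, 0, 0, 0, -0.06, 3.3, -0.072, -1.2, 0, 0, 0, -0.12, 3.3, -0.162, -1.79, 0, 0, 0, -0.18, 3.3, -0.286, -2.38, 0, 0, 0, -0.24, 3.3, -0.447, -2.96, 0, 0, 0, -0.3, 3.3, -0.641, -3.52, 0, 0, 0, -0.36, 3.3, -0.869, -4.08, 0, 0, 0, -0.42, 3.3, -1.13, -4.62, 0, 0, 0, -0.48, 3.3]
}}

```text
t: 20.05
eef_pos: [0.5146, -0.0962, 0.2005]
eef_rot: [0.001, -0.21, 0.978, 0.0]
force: [-0.5, 1.1, 0.1]
grip_width: 0.033
finger_force: 0.2
```

```bash
python3 -c "
from h import *
ft()"
```

```text
t 20.05 p [ 0.5146 -0.0962  0.2005] phi -2.7174 z [ 0.001  0.001 -1.   ] F [-0.5   1.1   0.06] M [ 0.1  -0.01 -0.01] w 0.033 ff 0.19785236567258835 rad [ 0.0994 -2.7139] q [-0.33  0.31 -0.21  1.05  0.   -0.75]
tool F [ 0.    1.21 -0.06] CW push on lever -1.21
```

Emit:
{"op": "apply_moves", "data": {
  "increments": [-0.018, -0.6, 0, 0, 0, -0.06, 3.3, -0.072, -1.2, 0, 0, 0, -0.12, 3.3, -0.162, -1.79, 0, 0, 0, -0.18, 3.3, -0.286, -2.38, 0, 0, 0, -0.24, 3.3, -0.447, -2.96, 0, 0, 0, -0.3, 3.3, -0.641, -3.52, 0, 0, 0, -0.36, 3.3, -0.869, -4.08, 0, 0, 0, -0.42, 3.3, -1.13, -4.62, 0, 0, 0, -0.48, 3.3]
}}

```text
t: 21.05
eef_pos: [0.5438, -0.1338, 0.2005]
eef_rot: [0.001, -0.437, 0.9, -0.0]
force: [-0.1, 0.3, -0.5]
grip_width: 0.0332
finger_force: 0.2
```

Emit:
{"op": "apply_moves", "data": {
  "increments": [-0.018, -0.6, 0, 0, 0, -0.06, 3.3, -0.072, -1.2, 0, 0, 0, -0.12, 3.3, -0.162, -1.79, 0, 0, 0, -0.18, 3.3, -0.286, -2.38, 0, 0, 0, -0.24, 3.3, -0.39, -2.76, 0, 0, 0, -0.28, 3.3, -0.48, -3.05, 0, 0, 0, -0.31, 3.3, -0.54, -3.24, 0, 0, 0, -0.33, 3.3, -0.57, -3.33, 0, 0, 0, -0.34, 3.3]
}}

```text
t: 22.05
eef_pos: [0.5729, -0.15, 0.2003]
eef_rot: [0.0, -0.582, 0.813, 0.0]
force: [-0.5, -0.9, 0.0]
grip_width: 0.0328
finger_force: 0.1
```

```bash
python3 - <<'E'
from h import *
ft()
p=manip.snapshot("top"); a=p[110:210,220:340]; cv2.imwrite("pics/top2.png",cv2.resize(a[:,:,::-1],(720,600),interpolation=cv2.INTER_CUBIC))
E
```

```text
t 22.05 p [ 0.5729 -0.15    0.2003] phi -1.8998 z [ 0.  0. -1.] F [-0.49 -0.87  0.02] M [ 0.08  0.06 -0.02] w 0.0328 ff 0.1398535491898656 rad [ 0.1002 -1.8965] q [-0.38  0.44 -0.02  1.11  0.   -1.62]
tool F [ 0.98  0.19 -0.02] CW push on lever -0.19
```

View pics/top2.png

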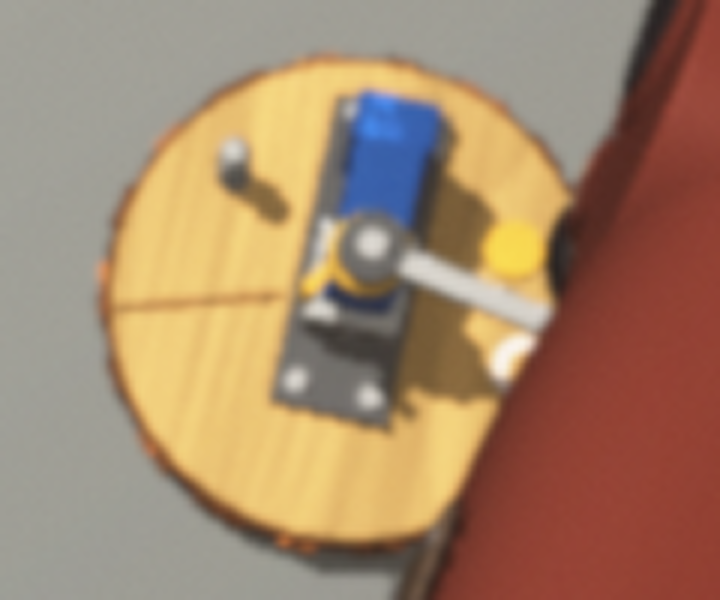

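The bar's direction from (371,243) to (545,312) gives −1.948 rad, and the ring lies at −1.949. I'll open the fingers, rise and move off, then check.

Emit:
{"op": "apply_moves", "data": {
  "increments": [0, 0, 0, 0, 0, 0, 4.5, 0, 0, 0, 0, 0, 0, 4.5, 0, 0, 0, 0, 0, 0, 4.5, 0, 0, -1.5, 0, 0, 0, 4.5, 0, 0, -4, 0, 0, 0, 4.5, 0, 0, -7, 0, 0, 0, 4.5, 0, 0, -10, 0, 0, 0, 4.5, 0, 0, -12, 0, 0, 0, 4.5]
}}

```text
t: 23.1
eef_pos: [0.5731, -0.1501, 0.3231]
eef_rot: [0.001, -0.582, 0.814, -0.001]
force: [0.0, 0.5, -0.5]
grip_width: 0.0448
finger_force: 0.0
```

```bash
python3 -c "
from h import *
goto(.40,.10,.32,-1.9+.0)"
```

```text
t 23.1 p [ 0.5731 -0.1501  0.3231] phi -1.9004 z [ 0.002 -0.001 -1.   ] F [ 0.04  0.54 -0.5 ] M [-0.   -0.04 -0.01] w 0.0448 ff 0.0 rad [ 0.1003 -1.8939] q [-0.38  0.4   0.24  1.41 -0.   -1.62]
tool cm [-18.06  24.48   0.24] rz -0.0004
```

Emit:
{"op": "apply_moves", "data": {
  "increments": [-2.25, 3.05, 0, 0, 0, 0, 4.5, -4.5, 6.1, 0, 0, 0, 0, 4.5, -6.75, 9.2, 0, 0, 0, 0, 4.5, -9, 12.2, 0, 0, 0, 0, 4.5, -11.3, 15.3, 0, 0, 0, 0, 4.5, -13.5, 18.4, 0, 0, 0, 0, 4.5, -15.8, 21.4, 0, 0, 0, 0, 4.5, -18, 24.5, 0, 0, 0, 0, 4.5]
}}

```text
t: 24.1
eef_pos: [0.3986, 0.1005, 0.3215]
eef_rot: [0.001, -0.581, 0.814, -0.0]
force: [0.4, -0.3, 0.3]
grip_width: 0.0449
finger_force: 0.0
```

```bash
python3 - <<'E'
from h import *
st()
p=manip.snapshot("top"); a=p[110:210,220:340]; cv2.imwrite("pics/top3.png",cv2.resize(a[:,:,::-1],(720,600),interpolation=cv2.INTER_CUBIC))
E
```

```text
t 24.1 p [0.3986 0.1005 0.3215] phi -1.9006 z [ 0.002  0.    -1.   ] F [ 0.43 -0.25  0.3 ] M [ 0.07 -0.07  0.02] w 0.0449 ff 0.0 rad [0.2584 2.4959] q [ 0.07  0.03 -0.23  1.31  0.   -1.17]
```

View pics/top3.png

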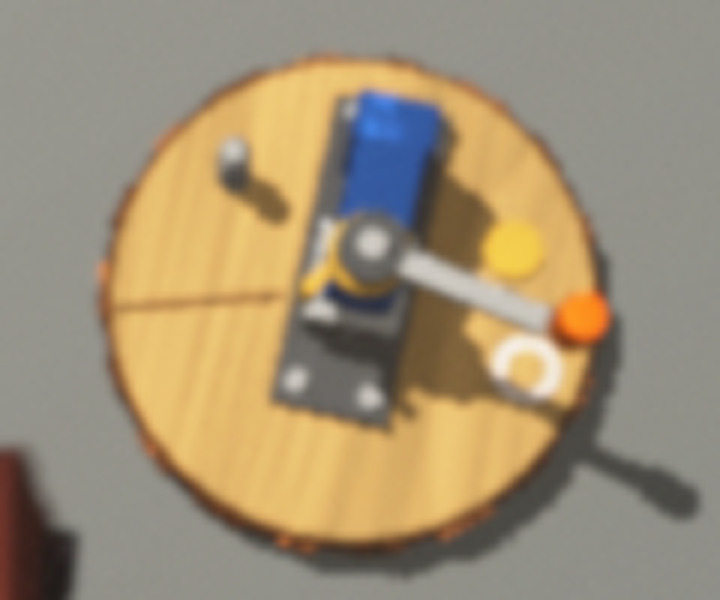

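```bash
python3 - <<'E'
from h import *
f=lambda x,y,z: ray("top",220+(x+.5)/6-.5,110+(y+.5)/6-.5,z)
k=f(582,318,.234);r=f(526,369,.05); print(k,r,np.linalg.norm((k-r)[:2]))
if np.linalg.norm((k-r)[:2])<.01: print(manip.close_job())
E
```

```text
[ 0.5659941  -0.14574224  0.234     ] [ 0.56826922 -0.14764758  0.05      ] 0.0029675638760907883
the job is handed in; nothing more can be done
None
```

The blue clamp's screw held: I pressed the lever against its stop at about 11 N (1.1 N m) for over 2 s with no sign of the screw turning, and the highest force reading was about 12 N, under the 15 N limit. The knob is now parked about 3 mm from the white ring's centre, nothing else was touched, and the job is handed in.

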